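Hang the washed bottle upside down on the drying post

ROBOT

A 6-joint arm with a two-finger parallel gripper is mounted at the origin on a cart in front of the work surface, level with it; the furniture and walls round the work are solid. World frame = base frame: x ahead of the robot, y to its left, z up, the work surface at z = 0. Lengths are in mm, angles in rad, forces in N, time in s.
With the tool pointing down it reaches from about 350 to 975 mm from the base axis. Payload 7.1 kg.
Tool frame: the origin (TCP) lies on the mounting face of the last link; the fingertips stand 182 mm ahead of it and the grasp point (between the pads) lies 163 mm ahead of it; z points along the fingers, y is the line along which they close (so a half turn about z gives the same grasp; the last joint's range is limited). The gripper opens to 88 mm and grips with 3 to 60 N. Pads are 20 mm wide; open, the fingers measure 115 mm over their backs; the gripper's body (75 mm by 178 mm) begins 61 mm behind the grasp point.
Start: joints at [1.306, 0.423, 1.63, -0, 1.089, -0.019], TCP at [152.052, 606.207, 404.675] pointing down, gripper open.
Joint ranges: [-3, 3], [-0.9, 2.11], [0.09, 2.58], [-1.31, 4.45], [0.11, 2.69], [-2.54, 2.54]. Speed limits (rad/s): [2.39, 2.39, 3.01, 3.14, 3.14, 3.14].

INTERFACE

Orientations are given as a rotation vector (axis times angle).
In Python, from bench import bot gives the robot as it stands.
- The arm moves only by the shell command python3 -m handwheel 'ROWS' [OPENING]. ROWS is JSON, a list of rows, each a list of 6 numbers: the shift along the world's x, y, z in cm, then the turn, a rotation vector about the world's x, y, z in degrees. In form: [[tx, ty, tz, ax, ay, az], ...]. A call has exactly 5 rows; each row is the pose to reach, as a shift and turn from the pose commanded when the call began; what a row does not reach only later rows make up. A row lasts 1/8 s, in which the tool goes at most 62.5 mm and 10.7 degrees, less where a joint would pass 70% of its speed; a pose out of reach is approached as far as the arm can. A call with a gripper value outside its range is refused whole. OPENING is the closure in counts, from 0 (fully open) to 255 (shut), set as the call begins (- or left out, the last holds). The fingers move at their own pace and stop on an object; the grip force is fixed at half the most. Time passes only in rows, so rows that repeat a pose let the fingers close, or fill a call up. It gives the time, the measured TCP pose, the force, the opening and the grip force at its end, in the units of the state.
- bot.observe(): the state, without advancing time (a new reading comes with each control period).
- bot.read_camera(name): name is "scene" or "top"; returns a dict with "img" (384x512x3 uint8, red, green, blue), "intrinsics" (3x3 intrinsics, pixels), "rvec" (rotation vector, rad) and "tvec" (3), from world to camera coordinates, as OpenCV has them. Camera axes: x right, y down, z forward; pixel columns grow to the right and rows downward; lengths in mm; the calibration is good to about 2 mm. A picture is of the moment at which its call begins. There is no depth.
- bot.sign_off(): hands the job in; it is judged then, once.
The state is a dict: "t": time; "q": joint angles; "qvel": joint speeds; "joint_torque": joint torques, N m; "position": TCP position; "orientation": TCP orientation; "wrist_force": force on the tool from outside, world axes, zero at the start; "moment": the same for the moment, N m; "opening": finger opening in mm; "grasp_force": force on a finger pad.
Only numpy, scipy, OpenCV 4.12 (cv2) and the standard library are available. Lean on these libraries where they do the work, as an engineer would, in place of code of your own. Each camera call takes 0.05 s, during which the arm holds its last target. There are 200 camera calls.

TASK

The rinsed drinking bottle is lying on the roll-up drying mat. Turn it upside down and push it, mouth first, onto the sprung post of the white drying rack, against the grip of the two spring wires, until its rim bottoms out firmly and flat on the white seat collar, at whatever height that has been clamped; then let go of it. Push steadily without ramming (never more than 45 N on the rack), and leave the upside-down glass on the rack and the mug on the mat where they are.

Things in the scene. Friction and masses are not known exactly. Their poses are not given: they have to be found in the camera images.
- bottle: open drinking bottle, no cap, dark red painted steel, 190 mm long, about 0.3 kg. Body 62 mm in diameter up to 125 mm from the base, then a shoulder narrowing to the neck. Origin: centre of the closed base; z runs from base to mouth. At the start it lies level in the groove between two rods of the mat, its axis 44 mm above the range top, mouth pointing away from the robot within 20 degrees
- bottle_mouth (a point): centre of the bottle's open mouth, in the plane of its rim, 190 mm from the base; axes as the bottle's. The bare steel neck is 38 mm long, 46 mm in diameter outside and 34 mm inside; behind it the shoulder widens over 26 mm to the hollow body (56 mm wide inside)
- post_tip (a point): domed top of the same upright dark grey post, on its axis, 118 mm above post_foot; the post is 22 mm in diameter
- mat: roll-up drying mat of 14 steel rods, 250 mm by 270 mm, fixed on the range top; the rods' tops are 14 mm above it. Origin at its centre on the range top, x along the rods
- pint_glass: clear pint glass, 86 mm wide and 152 mm high, upside down over the other, plain peg of the rack, 130 mm from the sprung post, its top 168 mm above the worktop; origin at the centre of its bottom (now on top). Leave it alone
- teal_mug: teal mug, 83 mm wide, 94 mm high, upside down on the mat on the side away from the bottle; origin at the centre of its bottom (now on top). Leave it alone
- springs (a point): point on the post's axis 46 mm above post_foot, where two bowed spring wires on its front and back are widest, 40 mm over all. They touch the neck when the rim is about 10 mm above this point, give way sideways, and from there on hug the inside of the neck: pushing on takes roughly 6 to 16 N. A bottle let go short of the collar does not slide down: it hangs there and leans over
- rack: white drying rack, a drip tray 140 by 260 mm with two upright posts: the sprung one for bottles (65 mm from its centre along -y) and a plain one for glasses (65 mm along +y). Fixed to the worktop. Origin at its centre on the worktop, z up
- post_foot (a point): foot of the sprung post, on its axis, on the tray's floor 10 mm above the worktop; z up. On the post sits a white seat collar, 60 mm wide, clamped by a thumbscrew; its flat top, on which the bottle's rim must come to rest, has been set somewhere from 12 to 28 mm above this point, differently each time. A cone on the collar, 30 mm wide at its foot and 8 mm high, centres the mouth

How it is judged (in metres and radians):
On the way:
1. the bottle is upside down with its mouth about the height of the post's tip or higher, over the post (angle between bottle's own z axis and vertical above 2.8 rad and z of bottle_mouth in the frame of post_foot above 0.1 m and horizontal distance between bottle_mouth and post_foot below 0.03 m), for 0.1 s.
At the end, for the whole second after the job is handed in: the bottle stands upside down on the sprung post with its rim resting on the seat collar (touching it with more than 0.05 N, mouth less than 31 mm above post_foot), its mouth within 7 mm of the post's axis, upright within 3.5 degrees, released and at rest (horizontal distance between bottle_mouth and post_foot below 0.007 m and z of bottle_mouth in the frame of post_foot below 0.031 m and angle between bottle's own z axis and vertical above 3.08 rad and contact force between bottle and rack above 0.05 N and linear speed of bottle below 0.02 m/s).
It fails at once if the bottle is pressed on the rack (collar, post or tray) with more than 45 N (contact force between bottle and rack above 45 N).
It fails at once if the pint glass is moved by more than 20 mm (distance of pint_glass from where it was at the start of the episode above 0.02 m).
It fails at once if the mug is moved by more than 20 mm (distance of teal_mug from where it was at the start of the episode above 0.02 m).
It also fails if it takes over 54 s, if anything falls off the work surface, if the arm or the gripper's body presses on something with over 40 N, if the wrist force passes 120 N, or if a joint passes its speed limit or range.

## Working session

There is one attempt and no reset: what is moved stays moved. The work goes in short steps, Python scripts to look and compute and a shell command to move; the robot and the scene stay as the last step left them, time stands still between calls to the robot, and variables do not carry over. Pictures are saved under pics/ and viewed, at most 10 in all, crops included, and the job is handed in when it is done.

```bash
ls; mkdir -p pics
cat > h.py <<'E'
import numpy as np,cv2
from bench import bot
def cam(n):
    c=bot.read_camera(n);R=cv2.Rodrigues(np.array(c['rvec'],float))[0]
    return c['img'],np.array(c['intrinsics'],float),R,np.array(c['tvec'],float).ravel()
def ray(K,R,t,u,v,z):
    d=R.T@np.linalg.solve(K,[u,v,1.]);o=-R.T@t
    return o+d*(z-o[2])/d[2]
def proj(K,R,t,p):
    q=K@(R@np.array(p,float)+t);return q[:2]/q[2]
E
python3 - <<'E'
from h import *
for n in('scene','top'):
    i,K,R,t=cam(n);cv2.imwrite(f'pics/{n}0.png',i[:,:,::-1]);print(n,K.tolist(),-R.T@t,R.tolist())
print(bot.observe())
E
```

```text
pics
scene [[495.57624870261867, 0.0, 251.03089723295776], [0.0, 495.57624870261867, 187.9220998525284], [0.0, 0.0, 1.0]] [  -6.59313778 -532.34650329  913.18604336] [[0.77072762905903, -0.6369272658649762, 0.017394821149189305], [-0.4119901279631416, -0.5189915376787747, -0.7489405305354594], [0.4860484093852797, 0.5700626648146562, -0.6624088631037877]]
top [[393.69822823268515, 0.0, 256.94870091552457], [0.0, 393.69822823268515, 188.32462758586482], [0.0, 0.0, 1.0]] [ 371.24092988  184.66689215 1254.17427407] [[0.0076665354497180704, -0.9998578200188004, 0.01501878761585601], [-0.982368525327592, -0.010336371769562813, -0.18666879724349628], [0.18679749644973925, -0.013322881290973226, -0.9823080963497227]]
{'t': 0.1, 'q': array([ 1.30598937e+00,  4.23771026e-01,  1.63061857e+00, -1.50482244e-05,
        1.08860803e+00, -1.89752799e-02]), 'qvel': array([ 0.00142117, -0.00087657, -0.0013252 ,  0.00036644,  0.00174249,
        0.00114989]), 'joint_torque': array([ 2.96130975e-05, -5.45614922e+01, -2.74324733e+01,  6.44678785e-02,
        1.88692147e-02, -5.18929437e-05]), 'position': array([151.99635942, 605.97102422, 403.97316841]), 'orientation': array([-3.85146146e-01, -3.11770695e+00,  2.18758420e-03]), 'wrist_force': array([ 0.23239319, -0.47893091,  0.09560762]), 'moment': array([ 0.02590594, -0.02663023, -0.01423859]), 'grasp_force': 0.0, 'opening': 88.07018636344044}
```

View pics/scene0.png

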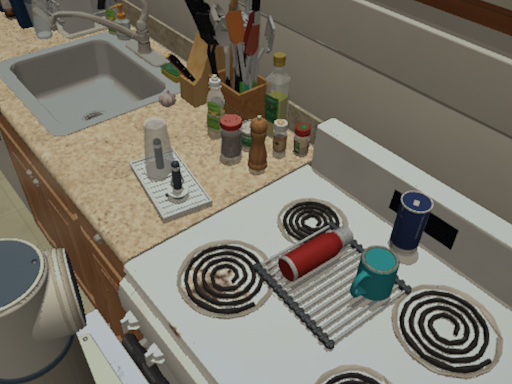

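View pics/top0.png

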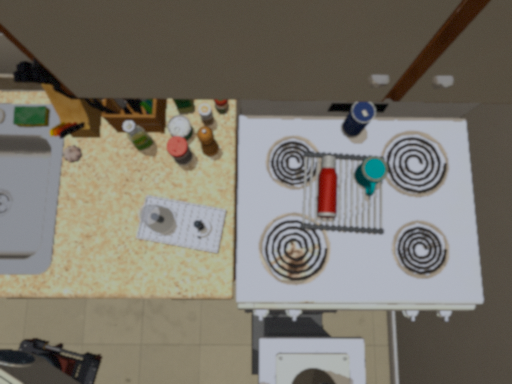

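```bash
cat >> h.py <<'E'
def tri(obs):
    A=[];b=[]
    for (K,R,t),u in obs:
        d=R.T@np.linalg.solve(K,[u[0],u[1],1.]);d/=np.linalg.norm(d);P=np.eye(3)-np.outer(d,d);o=-R.T@t
        A.append(P);b.append(P@o)
    return np.linalg.lstsq(np.vstack(A),np.hstack(b),rcond=None)[0]
def red(i,box):
    h=cv2.cvtColor(i,cv2.COLOR_RGB2HSV);m=(((h[...,0]<8)|(h[...,0]>172))&(h[...,1]>150)&(h[...,2]>50)).astype(np.uint8)
    k=np.zeros_like(m);x0,y0,x1,y1=box;k[y0:y1,x0:x1]=m[y0:y1,x0:x1]
    n,l,s,c=cv2.connectedComponentsWithStats(k);j=1+np.argmax(s[1:,4]);return (l==j).astype(np.uint8)
E
python3 - <<'E'
from h import *
o=[]
for n,box,post in(('scene',(250,210,370,300),(120,110,220,220)),('top',(300,140,345,230),(130,190,230,255))):
    i,K,R,t=cam(n);m=red(i,box);c=cv2.moments(m);o.append(((K,R,t),(c['m10']/c['m00'],c['m01']/c['m00'])))
    r=cv2.minAreaRect(np.argwhere(m)[:,::-1].astype(np.float32));print(n,o[-1][1],m.sum(),r)
    a,b,e,f=post;crops=cv2.resize(i[b:f,a:e],None,fx=4,fy=4,interpolation=cv2.INTER_CUBIC);cv2.imwrite(f'pics/{n}_p.png',crops[:,:,::-1])
    a,b,e,f=box;cv2.imwrite(f'pics/{n}_b.png',cv2.resize(i[b-5:f+5,a-5:e+5],None,fx=4,fy=4,interpolation=cv2.INTER_CUBIC)[:,:,::-1])
print(tri(o))
a=cv2.imread('pics/scene_p.png');b=cv2.imread('pics/top_p.png');w=np.zeros((440,800,3),np.uint8);w[:440,:400]=a;w[:260,400:]=b;cv2.imwrite('pics/p.png',w)
E
```

```text
scene (315.0015467904099, 251.80665119876258) 1293 ((314.9264831542969, 251.54412841796875), (26.5822811126709, 55.22255325317383), 59.03623962402344)
top (326.9059829059829, 190.3903133903134) 702 ((326.5, 190.0), (42.0, 17.0), 90.0)
[598.02214894 -51.36271126  50.38385098]
```

View pics/p.png

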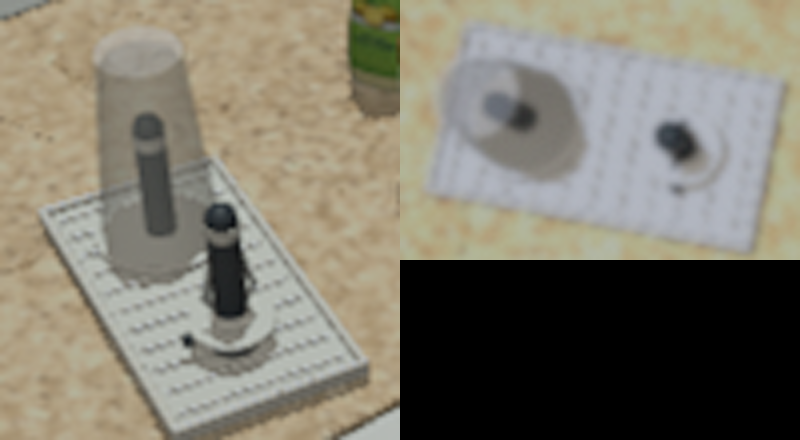

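View pics/top_b.png

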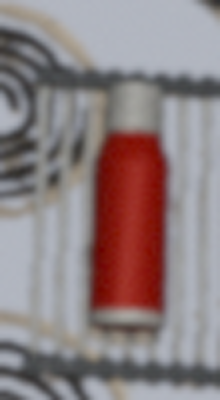

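```bash
cat > m.py <<'E'
from h import *
S=cam('scene');T=cam('top')
def axis(m,n=1):
    p=np.argwhere(m)[:,::-1].astype(np.float32);return cv2.fitLine(p,cv2.DIST_L2,0,.01,.01).ravel()
ms=red(S[0],(250,210,370,300));mt=red(T[0],(300,140,345,230))
# midline in scene: per-scan centre along the fitted direction
ls=axis(ms);lt=axis(mt);print(ls,lt)
for z in(40,44,48,52):
    A=ray(*T[1:],326.2,216.2,z);B=ray(*T[1:],328.2,155,z);M=ray(*T[1:],lt[2],lt[3],z)
    q=proj(*S[1:],M);n=np.array([-ls[1],ls[0]]);print(z,A,B,np.linalg.norm(A-B),'perp err px',n@(q-ls[2:]),proj(*S[1:],A),proj(*S[1:],B))
P=tri([(S[1:],(175,162.7)),(T[1:],(197.5,223.7))]);print('dome',P,proj(*S[1:],P),proj(*T[1:],P))
g=lambda c,box:None
E
python3 m.py
```

```text
[  0.86279356  -0.5055564  314.9938     251.7929    ] [ 3.9649777e-02 -9.9921364e-01  3.2690015e+02  1.9041084e+02]
40 [516.26256534 -47.59317363  40.        ] [713.06997986 -58.97904404  40.        ] 197.13649193628794 perp err px 2.215010677283417 [286.35418856 271.4821247 ] [349.46999335 234.16717516]
44 [515.78480317 -46.82801142  44.        ] [711.9438514 -58.176372   44.       ] 196.48704153646833 perp err px 1.0404185543524056 [286.08021537 270.23530522] [349.15263347 233.05075337]
48 [515.30704099 -46.06284922  48.        ] [710.81772295 -57.37369996  48.        ] 195.83759113664863 perp err px -0.1394614453468428 [285.80502832 268.98296158] [348.8338156  231.92920257]
52 [514.82927882 -45.29768702  52.        ] [709.69159449 -56.57102792  52.        ] 195.1881407368288 perp err px -1.3246651104792313 [285.52861932 267.725057  ] [348.51352967 230.80248735]
dome [480.99243147 338.5566187  126.68333104] [174.94813047 162.7064594 ] [197.52306346 223.6598431 ]
```

View pics/scene_b.png

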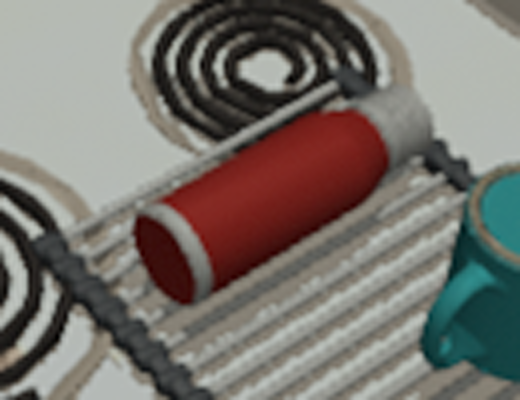

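```bash
cat >> h.py <<'E'
from scipy.spatial.transform import Rotation as Ro
def Rt(psi,pitch,s):
    psi,pitch=np.radians([psi,pitch]);a=np.array([np.cos(pitch)*np.cos(psi),np.cos(pitch)*np.sin(psi),-np.sin(pitch)])
    y=s*np.array([-np.sin(psi),np.cos(psi),0]);return np.column_stack([np.cross(y,a),y,a])
def go(p,R):
    o=bot.observe();d=(np.array(p)-o['position'])/10
    r=np.degrees((Ro.from_matrix(R)*Ro.from_rotvec(o['orientation']).inv()).as_rotvec())
    print('shift cm',d.round(2),'turn',r.round(1),'|',np.linalg.norm(r).round(1),'q',o['q'].round(2),'t',o['t'])
E
python3 - <<'E'
from h import *
S=cam('scene');T=cam('top')
go([463,-44,290],Rt(-3.3,45,1))
from scipy.optimize import least_squares
# post shaft: dark pixels mid column/row in each view
obs=[]
for c,(x0,y0,x1,y1) in((S,(168,170,184,188)),):
    g=c[0].max(2)
    for v in range(y0,y1):
        u=[k for k in range(x0,x1) if g[v,k]<60]
        if u: obs.append((v,min(u),max(u)));
print(obs)
g=T[0].max(2)[215:235,190:212];print(g[::2])
for z in(117,60,40,10):print(z,proj(*S[1:],[481,338.6,z]),proj(*T[1:],[481,338.6,z]))
E
```

```text
shift cm [ 31.09 -65.02 -11.45] turn [ -6.8 -44.5  10.2] | 46.2 q [ 1.31  0.42  1.63 -0.    1.09 -0.02] t 0.4
[(170, 179, 179), (171, 172, 179), (172, 172, 179), (173, 172, 179), (174, 172, 179), (175, 172, 180), (176, 173, 180), (177, 173, 181), (178, 173, 180), (179, 173, 180), (180, 173, 180), (181, 173, 180), (182, 173, 180), (183, 174, 181), (184, 174, 181), (185, 174, 180), (186, 173, 180), (187, 174, 181)]
[[177 179 187 191 192 190 187 185 183 187 190 191 191 189 188 184 185 189
  191 192 190 184]
 [182 184 189 191 190 187 182 175 176 184 188 190 189 185 182 184 189 191
  191 190 188 185]
 [184 189 191 189 184 178 173 173 172 173 170 172 182 188 188 189 189 189
  188 188 184 180]
 [183 187 185 174 150 122  99  92  93  91  95 121 155 177 187 190 191 188
  183 180 180 182]
 [188 187 181 154 111  81  80  77  66  54  51  65  92 130 163 182 189 191
  187 176 170 178]
 [187 190 183 160 122  84  74  67  59  55  51  47  52  85 126 162 181 189
  189 183 169 168]
 [188 191 189 184 169 147 118  88  67  55  48  39  41  70 103 131 161 179
  187 182 166 157]
 [190 191 191 190 189 184 170 143 103  71  61  72  87 106 124 138 150 163
  175 174 160 157]
 [191 191 190 191 192 190 184 167 145 136 132 134 137 143 145 150 155 166
  168 158 154 168]
 [191 190 187 186 188 190 188 187 184 180 170 160 160 160 164 166 168 161
  151 156 172 184]]
117 [175.26211846 165.67562891] [197.95546668 223.98779962]
60 [177.0866794 182.613212 ] [200.44484338 225.82763362]
40 [177.70198583 188.32516368] [201.26375973 226.43287353]
10 [178.60199189 196.68001061] [202.44350342 227.30479162]
```

```bash
python3 -m handwheel '[[3,-5.4,0,-0.7,-4.4,1],[6,-10.8,0,-1.4,-9,2],[8.4,-16.2,0,-2.1,-13.5,3],[10.8,-21.6,0,-2.7,-17.8,4],[13.2,-27,0,-3.4,-22,5]]' 0
python3 - <<'E'
from h import *
go([463,-44,290],Rt(-3.3,45,1))
E
```

```text
t: 1.02
position: [284.5, 334.6, 404.9]
orientation: [0.215, 2.742, -0.016]
wrist_force: [0.3, 0.4, 0.9]
opening: 87.9
grasp_force: 0.0
shift cm [ 17.85 -37.86 -11.49] turn [ -3.4 -22.4   5.2] | 23.2 q [ 0.93  0.12  2.08 -0.48  0.79 -0.17] t 1.025
```

```bash
python3 -m handwheel '[[2.4,-5.4,0,-0.7,-4.4,1],[4.8,-10.8,-1,-1.4,-9,2],[7.2,-16.2,-2,-2.1,-13.5,3],[10,-21.6,-4,-2.7,-17.8,4],[12.4,-27,-6,-3.4,-22,5]]'; python3 -m handwheel '[[2.7,-5.4,-2,0,0,0],[5.4,-10.8,-5.5,0,0,0],[5.4,-10.8,-5.5,0,0,0],[5.4,-10.8,-5.5,0,0,0],[5.4,-10.8,-5.5,0,0,0]]'
python3 - <<'E'
from h import *
go([463,-44,161],Rt(-3.3,45,1))
S=cam('scene');T=cam('top')
w=np.vstack([cv2.resize(c[0][y:y+100,x:x+200],None,fx=3,fy=3,interpolation=cv2.INTER_CUBIC) for c,x,y in((S,200,180),(T,230,130))])
cv2.imwrite('pics/g.png',w[:,:,::-1])
E
```

```text
t: 1.65
position: [408.0, 79.1, 376.6]
orientation: [0.076, 2.402, -0.024]
wrist_force: [1.4, -1.5, 0.2]
opening: 88.0
grasp_force: 0.0
t: 2.28
position: [471.7, 6.1, 350.3]
orientation: [0.1, 2.436, -0.094]
wrist_force: [-0.0, 0.0, -0.2]
opening: 88.0
grasp_force: 0.0
shift cm [ -0.87  -5.01 -18.93] turn [ 2.  -4.8  2.4] | 5.7 q [ 0.02  0.23  2.19 -1.31  0.11 -0.2 ] t 2.275
```

View pics/g.png

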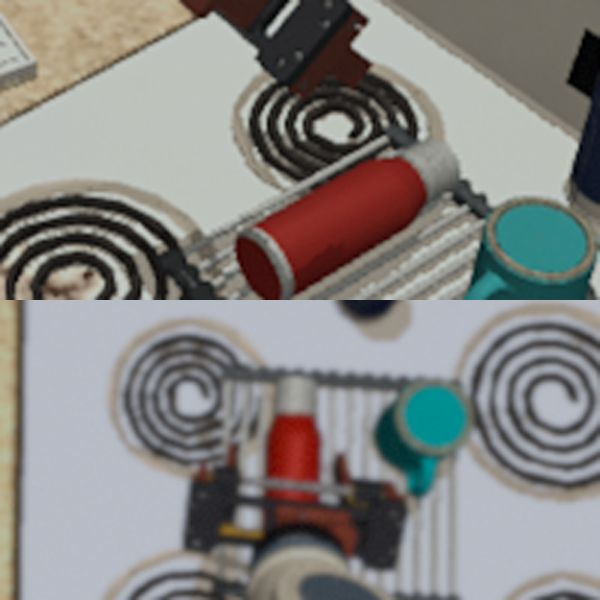

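```bash
cat > kin.py <<'E'
from h import *
D=[([1.30599,.42377,1.63062,0,1.08861,-.019],[151.996,605.971,403.973],[-.38515,-3.11771,.00219]),([.93,.12,2.08,-.48,.79,-.17],[284.5,334.6,404.9],[.215,2.742,-.016])]
o=bot.observe();D.append((o['q'],o['position'],o['orientation']))
A=[];b=[]
for q,p,r in D:
    a=Ro.from_rotvec(r).as_matrix()[:,2];e=np.array([np.cos(q[0]),np.sin(q[0]),0]);t=np.array([-e[1],e[0],0])
    s2,c2,s3,c3=np.sin(q[1]),np.cos(q[1]),np.sin(q[1]+q[2]),np.cos(q[1]+q[2])
    print('forearm',np.degrees(q[1]+q[2]),'tang',np.dot(t,p),np.dot(t,a),'pitch',np.degrees(np.arcsin(-a[2])))
    A+= [[1,s2,s3,0,e@a],[0,c2,c3,1,a[2]]];b+=[e@p,p[2]]
x,res,rk,sv=np.linalg.lstsq(np.array(A),np.array(b),rcond=None);print(x,rk,sv,np.array(A)@x-b)
E
python3 kin.py
```

```text
forearm 117.70787647388117 tang 11.898247583786628 -1.7014769226406134e-05 pitch 89.91943610928618
forearm 126.05071492878112 tang -28.025622708104606 -0.3284503729962759 pitch 67.58011823997376
forearm 138.32205128323608 tang -1.44644075537094 -0.10455987555522367 pitch 49.553455781409866
[ 59.37990919 577.77714983 369.55485108 106.77121029  59.26410256] 5 [3.12545108 2.1990852  0.4982422  0.15173888 0.07414453] [-0.57316829 -1.625459    0.51346987  3.22536045  0.05969842 -1.59990145]
```

```bash
cat >> kin.py <<'E'
A=np.array(A);b=np.array(b)
d=124
x,res,rk,sv=np.linalg.lstsq(A[:,:4],b-d*A[:,4],rcond=None);print(x,A[:,:4]@x+d*A[:,4]-b)
from scipy.optimize import least_squares
def ik(r,z,P):
    P=np.radians(P);wr=r-d*np.cos(P)-x[0];wz=z+d*np.sin(P)-x[3];L1,L2=x[1],x[2];D2=wr*wr+wz*wz
    c=(D2-L1**2-L2**2)/2/L1/L2
    if abs(c)>1:return None
    q3=np.arccos(c);q2=np.arctan2(wr,wz)-np.arctan2(L2*np.sin(q3),L1+L2*np.cos(q3));q5=np.pi/2+P-q2-q3
    return np.round([q2,q3,q5],2)
for P in(40,45,50,55,60,65,70,75,80):
    p=np.radians(P);gr=lambda zg:ik(580-163*np.cos(p),zg+163*np.sin(p),P)
    print(P,'grasp',gr(46),'lift',gr(350),'seat',gr(165),'hi',gr(280))
for P in(30,20,15,10): 
    p=np.radians(P);gr=lambda zg:ik(588-163*np.cos(p),zg+163*np.sin(p),P);print(P,'seat',gr(165),'hi',gr(280))
E
python3 kin.py | tail -15
```

```text
[ 59.37990919 577.77714983 369.55485108 106.77121029  59.26410256] 5 [3.12545108 2.1990852  0.4982422  0.15173888 0.07414453] [-0.57316829 -1.625459    0.51346987  3.22536045  0.05969842 -1.59990145]
[-48.24115233 611.9535285  472.65467396 193.79153155] [-2.95458852  3.87466173 -7.11107885  3.65917122 10.06566737 -7.53383294]
40 grasp [ 0.6   2.41 -0.74] lift [0.03 2.15 0.09] seat [ 0.33  2.35 -0.41] hi [ 0.13  2.24 -0.09]
45 grasp [ 0.56  2.37 -0.58] lift [0.04 2.09 0.22] seat [ 0.31  2.3  -0.26] hi [0.12 2.19 0.05]
50 grasp [ 0.54  2.32 -0.42] lift [0.06 2.04 0.35] seat [ 0.3   2.25 -0.11] hi [0.13 2.13 0.18]
55 grasp [ 0.52  2.28 -0.26] lift [0.07 1.98 0.48] seat [0.3  2.2  0.03] hi [0.14 2.08 0.31]
60 grasp [ 0.51  2.23 -0.12] lift [0.1  1.92 0.6 ] seat [0.3  2.15 0.17] hi [0.16 2.02 0.44]
65 grasp [0.51 2.17 0.03] lift [0.12 1.86 0.72] seat [0.32 2.09 0.3 ] hi [0.18 1.96 0.56]
70 grasp [0.51 2.12 0.16] lift [0.15 1.81 0.83] seat [0.33 2.03 0.43] hi [0.21 1.91 0.68]
75 grasp [0.52 2.06 0.29] lift [0.18 1.75 0.95] seat [0.35 1.98 0.55] hi [0.23 1.85 0.8 ]
80 grasp [0.54 2.01 0.42] lift [0.22 1.69 1.05] seat [0.38 1.92 0.67] hi [0.27 1.79 0.91]
30 seat [ 0.4   2.42 -0.73] hi [ 0.16  2.32 -0.39]
20 seat [ 0.5   2.49 -1.07] hi [ 0.22  2.41 -0.71]
15 seat [ 0.56  2.51 -1.24] hi [ 0.27  2.44 -0.88]
10 seat [ 0.63  2.53 -1.41] hi [ 0.32  2.47 -1.05]
```

```bash
cat >> h.py <<'E'
def Rq(q):return Ro.from_euler('ZYZYZ',[q[0],q[1]+q[2],q[3],q[4],q[5]+np.pi/2]).as_matrix()
E
python3 - <<'E'
from h import *
o=bot.observe();R=Ro.from_rotvec(o['orientation']).as_matrix();print((Rq(o['q'])-R).round(3))
go([527,-47.5,320],Rt(-3.3,70,1))
E
```

```text
Traceback (most recent call last):
  File "h.py", line 29, in Rq
    def Rq(q):return Ro.from_euler('ZYZYZ',[q[0],q[1]+q[2],q[3],q[4],q[5]+np.pi/2]).as_matrix()
                     ~~~~~~~~~~~~~^^^^^^^^^^^^^^^^^^^^^^^^^^^^^^^^^^^^^^^^^^^^^^^^^
  File "scipy/spatial/transform/_rotation.pyx", line 1413, in scipy.spatial.transform._rotation.Rotation.from_euler
ValueError: Expected axis specification to be a non-empty string of upto 3 characters, got ZYZYZ
```

```bash
sed -i '$d' h.py
cat >> h.py <<'E'
def Rq(q):return (Ro.from_euler('ZYZ',[q[0],q[1]+q[2],q[3]])*Ro.from_euler('YZ',[q[4],q[5]+np.pi/2])).as_matrix()
E
python3 - <<'E'
from h import *
o=bot.observe();R=Ro.from_rotvec(o['orientation']).as_matrix();print((Rq(o['q'])-R).round(3))
go([527,-47.5,320],Rt(-3.3,70,1))
E
```

```text
[[-0.  0. -0.]
 [-0. -0. -0.]
 [ 0. -0. -0.]]
shift cm [ 5.52 -5.37 -3.05] turn [ 3.9 20.1  1.8] | 20.6 q [ 0.02  0.22  2.19 -1.31  0.11 -0.2 ] t 2.375
```

```bash
python3 -m handwheel '[[1.5,-1.5,-1,1.3,6.7,0.6],[3,-3,-2,2.6,13.4,1.2],[5.5,-5.4,-3,3.9,20.1,1.8],[5.5,-5.4,-3,3.9,20.1,1.8],[5.5,-5.4,-3,3.9,20.1,1.8]]'
python3 - <<'E'
from h import *
go([527,-47.5,199],Rt(-3.3,70,1))
E
```

```text
t: 3.0
position: [523.2, -46.6, 322.0]
orientation: [0.095, 2.765, -0.056]
wrist_force: [-1.2, -0.7, -0.2]
opening: 87.9
grasp_force: 0.0
shift cm [  0.38  -0.09 -12.3 ] turn [1.6 1.4 0.9] | 2.3 q [-0.11  0.35  2.01 -0.03  0.4  -1.59] t 3.0
```

```bash
python3 -m handwheel '[[0.2,-0.1,-3,0.8,0.7,0.5],[0.4,-0.1,-6,1.6,1.4,0.9],[0.4,-0.1,-8,1.6,1.4,0.9],[0.4,-0.1,-8,1.6,1.4,0.9],[0.4,-0.1,-8,1.6,1.4,0.9]]'
python3 - <<'E'
from h import *
go([527,-47.5,199],Rt(-3.3,70,1))
T=cam('top');cv2.imwrite('pics/t1.png',cv2.resize(T[0][140:230,270:390],None,fx=5,fy=5,interpolation=cv2.INTER_CUBIC)[:,:,::-1])
E
```

```text
t: 3.62
position: [527.4, -47.8, 242.7]
orientation: [0.082, 2.787, -0.018]
wrist_force: [-0.4, 0.5, -0.5]
opening: 87.9
grasp_force: 0.0
shift cm [-0.04  0.03 -4.37] turn [0.2 0.2 0.1] | 0.3 q [-0.12  0.51  2.03  0.07  0.25 -1.69] t 3.625
```

View pics/t1.png

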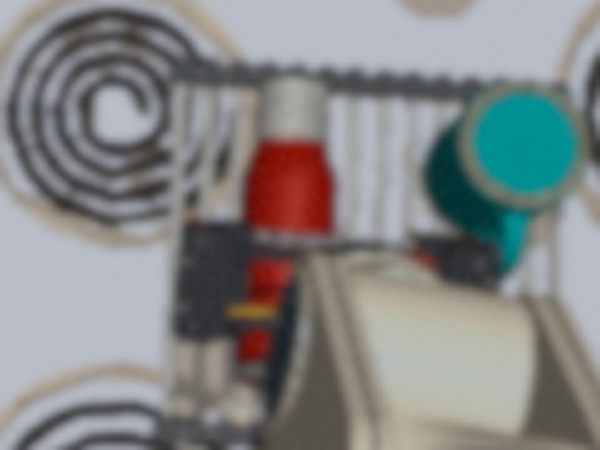

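Run:
```python
from h import *
S=cam('scene');T=cam('top')
print('handle end',tri([(S[1:],(352.5,293)),(T[1:],(372.5,193.5))]), ray(*T[1:],373,196,60),ray(*T[1:],373,196,85))
print('mug top', ray(*T[1:],375,168.6,108))
a=Ro.from_rotvec(bot.observe()['orientation']).as_matrix()
g=np.array([583,-50.7,46])
for k in(1,-1):
  for y in(57,-57,89,-89): print(k,y,(g-61*a[:,2]+k*37.5*a[:,0]+y*a[:,1]).round())
```

```text
handle end [ 582.88413417 -188.00253022   54.02422327] [ 577.95784541 -190.37361758   60.        ] [ 573.63023344 -182.52215657   85.        ]
mug top [ 653.28804305 -185.31603135  108.        ]
1 57 [530.  10.  90.]
1 -57 [ 523. -104.   90.]
1 89 [532.  42.  90.]
1 -89 [ 521. -136.   90.]
-1 57 [600.   6. 116.]
-1 -57 [ 594. -108.  116.]
-1 89 [602.  37. 116.]
-1 -89 [ 592. -140.  116.]
```

```bash
python3 -m handwheel '[[0,0,-1.5,0,0,0],[0,0,-3,0,0,0],[0,0,-4.4,0,0,0],[0,0,-4.4,0,0,0],[0,0,-4.4,0,0,0]]'
python3 - <<'E'
from h import *
go([527,-47.5,199],Rt(-3.3,70,1))
E
```

```text
t: 4.4
position: [527.3, -48.3, 197.6]
orientation: [0.084, 2.789, -0.018]
wrist_force: [0.2, -0.3, 0.1]
opening: 87.7
grasp_force: 0.0
shift cm [-0.03  0.08  0.14] turn [0.2 0.1 0.2] | 0.3 q [-0.12  0.6   2.04  0.11  0.16 -1.73] t 4.4
```

```bash
python3 -m handwheel '[[0,0,0,0,0,0],[0,0,0,0,0,0],[0,0,0,0,0,0],[0,0,0,0,0,0],[0,0,0,0,0,0]]' 255;  python3 -m handwheel '[[0,0,0,0,0,0],[0,0,0.3,0,0,0],[0,0,1,0,0,0],[0,0,2,0,0,0],[0,0,3,0,0,0]]'
python3 - <<'E'
from h import *
print(bot.observe()['moment'])
T=cam('top');S=cam('scene');cv2.imwrite('pics/s2.png',cv2.resize(S[0][180:310,230:410],None,fx=4,fy=4,interpolation=cv2.INTER_CUBIC)[:,:,::-1])
E
```

```text
t: 5.03
position: [527.5, -47.8, 198.5]
orientation: [0.083, 2.787, -0.018]
wrist_force: [-0.8, 6.0, 5.0]
opening: 60.8
grasp_force: 30.0
t: 5.65
position: [527.2, -48.4, 228.6]
orientation: [0.084, 2.788, -0.019]
wrist_force: [-0.4, -0.1, -3.9]
opening: 60.6
grasp_force: 30.0
[ 0.03520203  0.38254452 -0.01045789]
```

View pics/s2.png

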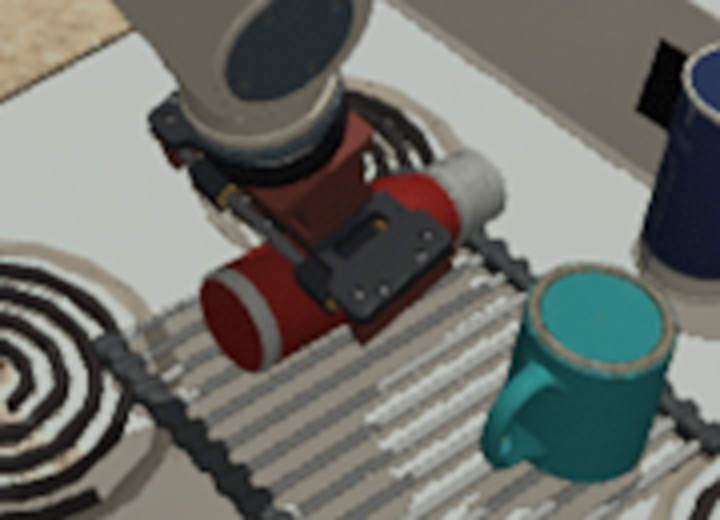

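```bash
python3 -m handwheel '[[0,0,2,0,0,0],[0,0,6,0,0,0],[0,0,11,0,0,0],[0,0,16,0,0,0],[0,0,21,0,0,0]]';python3 -m handwheel '[[0,0,4,0,0,0],[0,0,6,0,0,0],[0,0,6,0,0,0],[0,0,6,0,0,0],[0,0,6,0,0,0]]'
cat > k2.py <<'E'
from h import *
S=cam('scene');print(proj(*S[1:],[518,-47,46]),[ray(*S[1:],289.5,259.5,z) for z in(74,76,78)])
from scipy.optimize import least_squares
o=bot.observe();print(o['q'],o['position'],o['moment'])
D=[([1.30599,.42377,1.63062,0,1.08861,-.019],[151.996,605.971,403.973]),([.93,.12,2.08,-.48,.79,-.17],[284.5,334.6,404.9]),([-.11,.35,2.01,-.03,.4,-1.59],[523.2,-46.6,322]),([-.12,.6,2.04,.11,.16,-1.73],[527.3,-48.3,197.6]),(o['q'],o['position'])]
def fk(q,x):
    s,f=q[1],q[1]+q[2];r=x[0]+x[1]*np.sin(s)+x[2]*np.sin(f)+x[5]*np.cos(f);z=x[3]+x[1]*np.cos(s)+x[2]*np.cos(f)-x[5]*np.sin(f)
    c,n=np.cos(q[0]),np.sin(q[0]);return np.array([r*c-x[6]*n,r*n+x[6]*c,z])+x[4]*Rq(q)[:,2]
r=least_squares(lambda x:np.hstack([fk(q,x)-p for q,p in D]+[(x[5])/50,(x[0])/50]),[0,600,470,190,124,0,12]);print(r.x,r.fun.round(1))
np.save('x.npy',r.x)
E
python3 k2.py
```

```text
t: 6.38
position: [526.7, -48.2, 439.3]
orientation: [0.084, 2.789, -0.019]
wrist_force: [1.0, -0.6, -4.1]
opening: 60.6
grasp_force: 30.0
t: 7.0
position: [526.9, -48.2, 496.2]
orientation: [0.084, 2.791, -0.018]
wrist_force: [-0.5, 0.5, -3.7]
opening: 60.9
grasp_force: 30.0
[286.92080489 269.2210391 ] [array([524.00918157, -46.15593586,  74.        ]), array([522.74461736, -47.31465525,  76.        ]), array([521.48005314, -48.47337463,  78.        ])]
[-0.11797722  0.11737205  1.84173536  0.02357511  0.83359505 -1.64145073] [527.02725441 -48.24072986 496.37052154] [ 0.09852439  0.38670681 -0.00368547]
[  5.03283424 564.43300546 479.25677229 304.6866287  124.0888514
  77.81240972  12.42150174] [-0.4  0.6 -0.6  0.6  0.3  0.6  2.  -0.4  2.8 -1.7 -0.4 -1.6 -1.3  0.6
 -1.2  1.6  0.1]
```

```bash
cat > plan.py <<'E'
from h import *
from scipy.optimize import least_squares
x=np.load('x.npy')
def fk(q):
    s,f=q[1],q[1]+q[2];r=x[0]+x[1]*np.sin(s)+x[2]*np.sin(f)+x[5]*np.cos(f);z=x[3]+x[1]*np.cos(s)+x[2]*np.cos(f)-x[5]*np.sin(f)
    c,n=np.cos(q[0]),np.sin(q[0]);return np.array([r*c-x[6]*n,r*n+x[6]*c,z])+x[4]*Rq(q)[:,2]
bt=np.load('bt.npy') if __import__('os').path.exists('bt.npy') else None
post=np.array([481,338.5])
def ikf(mz,q0,psi=None):
    tgt=np.array([*post,mz])
    def f(q):
        R=Rq(q);b=R@bt;m=fk(q)+163*R[:,2]+129*b
        return np.hstack([(m-tgt)/100,b[:2],b[2]+1,.05*(q[3]-np.pi) if psi is None else np.arctan2(R[1,2],R[0,2])-psi])
    return least_squares(f,q0,xtol=1e-12,ftol=1e-12)
E
python3 - <<'E'
from h import *
o=bot.observe();R=Ro.from_rotvec(o['orientation']).as_matrix();psi=np.radians(-3.3)
np.save('bt.npy',R.T@[np.cos(psi),np.sin(psi),0])
from plan import *
print(bt,fk(o['q'])-o['position'])
q0=o['q'].copy();g=q0.copy();g[0]=.6;g[3]=np.pi;g[4]=1;g[5]=-1.57
for mz in(190,150,25):
    r=ikf(mz,g);q=r.x;print(mz,q.round(3),r.cost,'tool',(Rq(q)[:,2]).round(2),fk(q).round())
    if mz==190:qf=q
np.save('qf.npy',qf)
N=25
prev=None
off=o['position']-fk(q0)
for k in range(N+1):
    s=k/N;q=q0+s*(qf-q0);R=Rq(q);p=fk(q)
    if k%5==0:
        if k==N:break
        p0,R0=p,R;rows=[]
    qn=q0+(k+1)/N*(qf-q0);Rn=Rq(qn);pn=fk(qn)
    rows.append(np.hstack([(pn-p0)/10,np.degrees(Ro.from_matrix(Rn@R0.T).as_rotvec())]).round(1))
    st=np.degrees(Ro.from_matrix(Rn@R.T).magnitude());g=pn+163*Rn[:,2];b=Rn@bt
    print('step',st.round(1),np.linalg.norm(pn-p).round(),'mouth',(g+129*b).round(),'base',(g-61*b).round(),'tcp',pn.round())
    if k%5==4:print([list(map(float,r)) for r in rows])
E
```

```text
[-0.93956324  0.00291517  0.34236298] [-1.30447511  0.61728881 -1.20173296]
190 [ 0.592  0.196  2.353  3.142  0.629 -1.568] 3.0479339790570704e-28 tool [ 0.78  0.52 -0.34] [354. 253. 375.]
150 [ 0.592  0.311  2.376  3.142  0.767 -1.568] 1.8731066187332545e-20 tool [ 0.78  0.52 -0.34] [354. 253. 335.]
25 [ 0.592  0.704  2.384  3.142  1.168 -1.568] 2.0243622759595058e-22 tool [ 0.78  0.52 -0.34] [354. 253. 210.]
step 6.8 29.0 mouth [706. -18. 331.] base [517.  -3. 333.] tcp [522. -21. 486.]
step 6.8 28.0 mouth [701.  20. 323.] base [512.  40. 328.] tcp [518.   5. 477.]
step 6.7 27.0 mouth [695.  57. 316.] base [507.  82. 326.] tcp [513.  30. 470.]
step 6.7 26.0 mouth [688.  93. 311.] base [501. 122. 327.] tcp [508.  55. 465.]
step 6.7 24.0 mouth [681. 126. 308.] base [496. 160. 331.] tcp [502.  78. 460.]
[[-0.4, 2.7, -1.0, 6.7, 0.2, -1.4], [-0.8, 5.3, -1.8, 13.3, 0.6, -2.9], [-1.3, 7.8, -2.5, 19.7, 1.2, -4.7], [-1.8, 10.2, -3.1, 26.0, 2.0, -6.8], [-2.4, 12.5, -3.5, 32.2, 3.0, -9.0]]
step 6.6 23.0 mouth [673. 156. 305.] base [490. 195. 336.] tcp [495. 100. 456.]
step 6.6 22.0 mouth [666
[... 1531 characters left out ...]
, [-2.1, 1.8, -1.2, 12.2, 9.8, -11.2], [-2.8, 2.2, -1.7, 15.8, 13.2, -15.2], [-3.6, 2.5, -2.3, 19.3, 16.7, -19.3]]
step 6.4 10.0 mouth [538. 350. 241.] base [484. 378. 421.] tcp [391. 258. 406.]
step 6.3 11.0 mouth [525. 349. 229.] base [485. 371. 413.] tcp [382. 258. 399.]
step 6.3 12.0 mouth [511. 346. 217.] base [485. 362. 404.] tcp [374. 257. 392.]
step 6.3 13.0 mouth [497. 343. 204.] base [484. 351. 393.] tcp [364. 256. 383.]
step 6.3 14.0 mouth [481. 338. 190.] base [481. 338. 380.] tcp [354. 253. 375.]
[[-0.8, 0.1, -0.6, 3.3, 3.7, -4.1], [-1.7, 0.2, -1.4, 6.3, 7.4, -8.2], [-2.5, 0.1, -2.1, 9.2, 11.1, -12.4], [-3.5, -0.1, -3.0, 11.9, 14.8, -16.7], [-4.5, -0.4, -3.8, 14.5, 18.6, -21.1]]
```

```bash
python3 -m handwheel '[[-0.4,2.7,-1,6.7,0.2,-1.4],[-0.8,5.3,-1.8,13.3,0.6,-2.9],[-1.3,7.8,-2.5,19.7,1.2,-4.7],[-1.8,10.2,-3.1,26,2,-6.8],[-2.4,12.5,-3.5,32.2,3,-9]]' | head -3; python3 -m handwheel '[[-0.6,2.2,-0.4,6.1,1.3,-2.3],[-1.3,4.2,-0.7,12,2.8,-4.8],[-1.9,6.2,-0.9,17.7,4.5,-7.5],[-2.6,7.9,-1.2,23.3,6.4,-10.4],[-3.3,9.5,-1.3,28.7,8.4,-13.5]]'
python3 - <<'E'
from plan import *
o=bot.observe();print(o['q'].round(2),o['position'],o['moment'])
E
```

```text
t: 7.68
position: [503.0, 77.4, 461.7]
orientation: [0.446, 2.745, 0.734]
t: 8.3
position: [470.0, 172.1, 448.8]
orientation: [0.942, 2.548, 1.367]
wrist_force: [-0.6, 0.4, -2.5]
opening: 60.3
grasp_force: 30.0
[ 0.16  0.15  2.05  1.26  0.76 -1.61] [469.99676011 172.12227881 448.77542293] [-0.75291532  0.40368347 -0.01248586]
```

On plan (q4 = 1.26). Continue the remaining three.

```bash
python3 -m handwheel '[[-0.7,1.5,-0.2,5.2,2.3,-3.1],[-1.4,2.8,-0.4,10.3,4.8,-6.3],[-2,4,-0.6,15.1,7.5,-9.7],[-2.7,5,-0.8,19.7,10.3,-13.2],[-3.4,5.9,-1.1,24.2,13.1,-16.8]]' | head -3; python3 -m handwheel '[[-0.7,0.7,-0.3,4.3,3.1,-3.6],[-1.4,1.4,-0.7,8.3,6.4,-7.4],[-2.1,1.8,-1.2,12.2,9.8,-11.2],[-2.8,2.2,-1.7,15.8,13.2,-15.2],[-3.6,2.5,-2.3,19.3,16.7,-19.3]]' | head -3; python3 -m handwheel '[[-0.8,0.1,-0.6,3.3,3.7,-4.1],[-1.7,0.2,-1.4,6.3,7.4,-8.2],[-2.5,0.1,-2.1,9.2,11.1,-12.4],[-3.5,-0.1,-3,11.9,14.8,-16.7],[-4.5,-0.4,-3.8,14.5,18.6,-21.1]]'
cat > chk.py <<'E'
from plan import *
import sys
mz=float(sys.argv[1]);o=bot.observe();q=o['q'];R=Ro.from_rotvec(o['orientation']).as_matrix();b=R@bt
m=o['position']+163*R[:,2]+129*b;print('q',q.round(2),'mouth',m.round(1),'b',b.round(3),'F',o['wrist_force'],'M',o['moment'],'t',o['t'])
# rotate so b=-z (smallest), then shift for mouth
ax=np.cross(b,[0,0,-1.]);dR=Ro.from_rotvec(ax).as_matrix();Rn=dR@R
p=np.array([*post,mz])-129*(Rn@bt)-163*Rn[:,2];print('shift',((p-o['position'])/10).round(2),'turn',np.degrees(ax).round(1))
S=cam('scene');T=cam('top');v=[]
for c,x,y in((S,110,60),(T,130,160)):
    v.append(cv2.resize(c[0][y:y+150,x:x+100],None,fx=4,fy=4,interpolation=cv2.INTER_CUBIC))
cv2.imwrite(sys.argv[2],np.hstack(v)[:,:,::-1])
E
python3 chk.py 160 pics/c1.png
```

```text
t: 8.93
position: [436.1, 230.9, 437.9]
orientation: [-1.466, -2.051, -1.72]
t: 9.55
position: [400.0, 255.7, 414.7]
orientation: [-1.886, -1.356, -1.721]
t: 10.18
position: [354.7, 251.5, 376.6]
orientation: [-2.238, -0.672, -1.551]
wrist_force: [-0.2, -0.3, -3.9]
opening: 60.4
grasp_force: 30.0
q [ 0.59  0.19  2.35  3.14  0.62 -1.56] mouth [480.6 336.4 190.7] b [-0.008 -0.001 -1.   ] F [-0.15075104 -0.32514332 -3.93140566] M [-0.56929636  0.83322829 -0.01617671] t 10.175
shift [-0.11  0.19 -3.18] turn [ 0.1 -0.5  0. ]
```

View pics/c1.png

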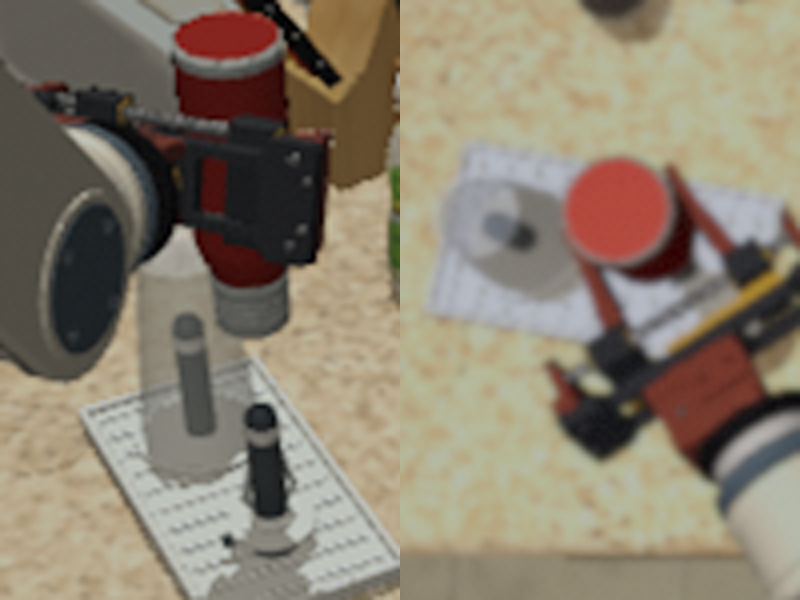

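```bash
cat > meas.py <<'E'
from plan import *
S=cam('scene');T=cam('top')
def disc(c,x0,y0,x1,y1):
    i=c[0][y0:y1,x0:x1].astype(int);r,g,b=i[...,0],i[...,1],i[...,2];m=((r>110)&(r-g>70)).astype(np.uint8)
    n,l,s,k=cv2.connectedComponentsWithStats(m);j=1+np.argmax(s[1:,4]);return k[j]+[x0,y0],s[j,4]
a,n1=disc(S,145,55,190,90);b,n2=disc(T,160,190,210,240)
B=tri([(S[1:],a),(T[1:],b)]);print('discs',a,n1,b,n2,'base',B)
o=bot.observe();R=Ro.from_rotvec(o['orientation']).as_matrix();m=o['position']+163*R[:,2]+129*R@bt;pb=m-190*R@bt
print('pred base',pb,'proj',proj(*S[1:],pb),proj(*T[1:],pb),'mouth px',proj(*S[1:],m),proj(*T[1:],m))
# silhouette midline of the bare neck and the post in the scene view, row by row
g=S[0].astype(int)
for v in range(162,186,3):
    r=[u for u in range(168,186) if g[v,u].max()<70];print(v,(min(r)+max(r))/2 if r else None,end='; ')
print([ (z,proj(*S[1:],[*post,z]).round(1)) for z in(117,80,50)])
E
python3 meas.py
```

```text
discs [165.87111111  68.78222222] 225 [182.5 211.5] 470 base [482.23232602 336.70152393 388.81729743]
pred base [482.23858194 337.68028843 382.30099981] proj [165.80867897  71.32453336] [182.61486477 211.77589192] mouth px [173.26289675 141.80608893] [194.76567362 220.95431007]
162 174.5; 165 174.5; 168 None; 171 175.5; 174 175.5; 177 177.0; 180 176.0; 183 177.5; [(117, array([175.3, 165.7])), (80, array([176.5, 176.8])), (50, array([177.4, 185.5]))]
```

```bash
python3 -m handwheel '[[-0.1,0.2,-1.5,0.1,-0.5,0],[-0.1,0.2,-3,0.1,-0.5,0],[-0.1,0.2,-4.2,0.1,-0.5,0],[-0.1,0.2,-4.2,0.1,-0.5,0],[-0.1,0.2,-4.2,0.1,-0.5,0]]'; python3 -m handwheel '[[0,0,-1,0,0,0],[0,0,-2,0,0,0],[0,0,-3,0,0,0],[0,0,-4,0,0,0],[0,0,-4,0,0,0]]';  python3 chk.py 75 pics/c2.png
```

```text
t: 11.0
position: [354.7, 253.9, 336.3]
orientation: [-2.224, -0.677, -1.569]
wrist_force: [0.3, -0.2, -2.9]
opening: 60.7
grasp_force: 30.0
t: 11.62
position: [354.1, 253.7, 294.7]
orientation: [-2.227, -0.677, -1.565]
wrist_force: [-0.4, -0.1, -3.6]
opening: 60.5
grasp_force: 30.0
q [ 0.6   0.44  2.39  3.15  0.91 -1.57] mouth [482.1 339.1 110.5] b [ 0.005  0.    -1.   ] F [-0.43329175 -0.12953394 -3.56596647] M [-0.49978933  0.91788716 -0.01478799] t 11.625
shift [-0.02 -0.06 -3.49] turn [-0.   0.3  0. ]
```

View pics/c2.png

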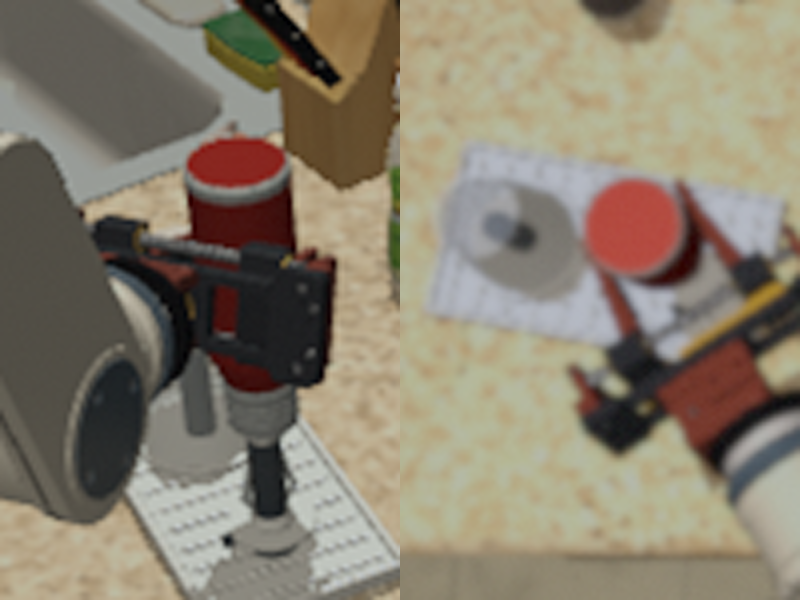

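```bash
python3 -m handwheel '[[0,0,-0.8,0,0.3,0],[0,-0.05,-1.6,0,0.3,0],[0,-0.05,-2.4,0,0.3,0],[0,-0.05,-3.2,0,0.3,0],[0,-0.05,-3.5,0,0.3,0]]'; for i in 1 2 3; do python3 -m handwheel '[[0,0,-0.15,0,0,0],[0,0,-0.3,0,0,0],[0,0,-0.45,0,0,0],[0,0,-0.6,0,0,0],[0,0,-0.6,0,0,0]]' | grep -E 'pos|force'; done; python3 chk.py 75 pics/c3.png
```

```text
t: 12.35
position: [354.2, 253.2, 260.0]
orientation: [-2.229, -0.675, -1.56]
wrist_force: [-0.7, 0.5, -2.5]
opening: 60.8
grasp_force: 30.0
position: [354.2, 253.2, 254.8]
wrist_force: [0.1, 0.2, -3.5]
grasp_force: 30.0
position: [354.2, 253.2, 248.7]
wrist_force: [0.2, -0.3, -3.5]
grasp_force: 30.0
position: [354.1, 253.3, 242.7]
wrist_force: [-0.9, 2.1, -2.2]
grasp_force: 30.0
q [ 0.59  0.6   2.39  3.14  1.07 -1.57] mouth [481.4 339.1  58.2] b [ 0.001  0.001 -1.   ] F [-0.89743194  2.13084683 -2.1744794 ] M [-0.22379755  1.12668789  0.3038436 ] t 14.225
shift [-0.02 -0.03  1.71] turn [-0.1  0.1  0. ]
```

```bash
for i in 1 2 3 4; do python3 -m handwheel '[[0,0,-0.1,0,0,0],[0,0,-0.2,0,0,0],[0,0,-0.3,0,0,0],[0,0,-0.4,0,0,0],[0,0,-0.5,0,0,0]]' | grep -E 'pos|wrist'; done
python3 - <<'E'
from h import *
print(bot.observe()['moment'],bot.observe()['t'])
E
```

```text
position: [354.5, 253.6, 238.3]
wrist_force: [-3.9, 3.2, 7.6]
position: [354.9, 253.9, 234.0]
wrist_force: [-3.7, 2.4, 11.4]
position: [354.6, 253.7, 227.8]
wrist_force: [-1.2, 5.5, 0.9]
position: [354.9, 253.9, 223.6]
wrist_force: [-1.7, 3.6, 7.8]
[ 1.17285955 -0.17241119  0.74567776] 16.825
```

```bash
sed -i 's/disc(S,145,55,190,90)/disc(S,145,90,200,150)/' meas.py; python3 meas.py | head -2; for i in 1 2; do python3 -m handwheel '[[0,0,-0.1,0,0,0],[0,0,-0.2,0,0,0],[0,0,-0.3,0,0,0],[0,0,-0.4,0,0,0],[0,0,-0.4,0,0,0]]' | grep -E 'pos|wrist'; done; python3 meas.py | head -2
```

```text
discs [171.64864865 125.39189189] 222 [192.08115942 218.84057971] 345 base [482.28130156 337.49026503 240.16284108]
pred base [481.85762113 339.25264315 229.35919274] proj [171.48080089 128.88128071] [192.01354451 219.44179039] mouth px [177.97372127 187.98496996] [200.87457536 225.90614851]
position: [354.8, 253.8, 219.3]
wrist_force: [-1.5, 5.7, 4.1]
position: [354.8, 253.8, 215.3]
wrist_force: [-1.5, 4.9, 5.1]
discs [171.88687783 128.42986425] 221 [192.58944282 219.44868035] 341 base [481.76986102 337.30919432 231.73146534]
pred base [481.77926963 339.36484987 221.24156577] proj [171.72772336 131.6641982 ] [192.42423291 219.80839608] mouth px [178.164564   190.27456635] [201.17809115 226.18969772]
```

```bash
for i in 1 2 3; do python3 -m handwheel '[[0,0,-0.1,0,0,0],[0,0,-0.2,0,0,0],[0,0,-0.3,0,0,0],[0,0,-0.4,0,0,0],[0,0,-0.4,0,0,0]]' | grep -E 'pos|wrist'; done; python3 meas.py | head -2
```

```text
position: [354.8, 253.9, 211.3]
wrist_force: [-2.4, 5.8, 4.6]
position: [355.0, 254.1, 207.7]
wrist_force: [-2.8, 6.8, 7.8]
position: [355.5, 254.4, 205.5]
wrist_force: [-6.6, 2.2, 23.8]
discs [172.543379   130.42922374] 219 [192.48787879 218.88181818] 330 base [483.96012555 338.81560193 224.19244577]
pred base [482.39555202 339.93707603 213.1655006 ] proj [172.11067776 134.2176575 ] [192.66208842 219.9041321 ] mouth px [178.80605355 191.82643672] [200.98873272 225.66303676]
```

```bash
python3 -m handwheel '[[-0.05,0,0,0,0,0],[-0.1,0,0,0,0,0],[-0.1,0,-0.05,0,0,0],[-0.1,0,-0.05,0,0,0],[-0.1,0,-0.05,0,0,0]]' | grep -E 'pos|wrist|ori'; python3 chk.py 20 pics/c4.png; python3 meas.py | head -1
```

```text
position: [354.9, 254.4, 205.3]
orientation: [-2.213, -0.671, -1.577]
wrist_force: [-3.9, 2.0, 24.7]
q [ 0.6   0.72  2.38  3.15  1.2  -1.57] mouth [484.7 341.7  23.2] b [ 0.015  0.01  -1.   ] F [-3.8870427   1.97402362 24.73913309] M [ 1.87962872 -2.26238776  0.59856727] t 20.875
shift [-0.1  -0.14 -0.05] turn [-0.6  0.8  0. ]
discs [172.36697248 130.51376147] 218 [192.40729483 219.22492401] 329 base [483.25032927 338.891042   224.17991867]
```

```bash
python3 -m handwheel '[[-0.05,-0.05,0,-0.3,0.4,0],[-0.1,-0.1,0,-0.6,0.8,0],[-0.1,-0.1,-0.05,-0.6,0.8,0],[-0.1,-0.1,-0.1,-0.6,0.8,0],[-0.1,-0.1,-0.1,-0.6,0.8,0]]' | grep -E 'pos|wrist|ori'; python3 chk.py 20 pics/c5.png; python3 meas.py | head -1
python3 - <<'E'
import cv2,numpy as np
g=cv2.imread('pics/scene0.png').max(2)
print(g[184:206,164:194:1])
E
```

```text
position: [355.4, 254.6, 206.2]
orientation: [-2.219, -0.674, -1.571]
wrist_force: [-4.4, 4.0, 35.8]
q [ 0.6   0.72  2.38  3.14  1.18 -1.57] mouth [484.2 341.2  23.1] b [ 0.01   0.006 -1.   ] F [-4.44439732  3.99920185 35.79266122] M [ 3.27017793 -3.85480597  0.80486001] t 21.7
shift [-0.14 -0.16 -0.14] turn [-0.3  0.6  0. ]
discs [172.44495413 130.47247706] 218 [192.4        219.13939394] 330 base [483.47956156 338.9144261  224.18757996]
[[178 187 187 186 187 174 126  89 103  81  28  37  37  35  34  33  26  50
  146 187 188 186 186 185 187 187 178 177 189 169]
 [186 186 186 186 186 181 151 102  85  66  27  36  37  35  35  30  26  72
  161 191 187 186 186 186 186 188 168 142 146 156]
 [186 186 186 186 186 187 182 151  98  60  30  35  36  36  32  31  27  68
  145 182 188 186 186 186 170 154 164 165 160 174]
 [178 178 187 186 186 186 188 183 151  83  36  32  35  34  34  30  26  57
  111 167 189 186 186 186 176 164 178 188 187 187]
 [168 141 153 173 186 186 187 183 162 115  48  29  32  32  31  26  42  98
  117 134 173 187 186 186 182 182 187 186 187 187]
 [161 165 164 177 186 185 186 18
[... 1393 characters left out ...]
128 123 123 118 124 138
  133 121 122 127 147 166 177 188 187 187 186 186]
 [157 165 163 166 170 152 126 127 129 129 131 130 117 115 137 130 119 119
  122 123 118 145 179 188 187 186 186 186 186 187]
 [174 187 187 188 188 179 168 152 126 120 119 136 131 114 122 126 124 117
  119 148 169 178 188 186 186 186 186 178 178 189]
 [185 185 185 185 186 187 189 179 168 159 132 122 128 124 119 120 149 170
  168 179 188 187 186 186 186 187 187 171 147 156]
 [185 185 184 185 184 185 183 166 156 172 173 164 166 168 169 168 178 188
  187 186 186 186 185 186 182 165 156 167 168 166]
 [185 184 184 187 172 150 164 173 166 178 186 187 187 187 187 188 187 187
  186 185 184 188 174 151 164 172 167 173 179 185]]
```

```bash
python3 -m handwheel '[[0,0,0.05,0,0,0],[0,0,0.1,0,0,0],[0,0,0.15,0,0,0],[0,0,0.2,0,0,0],[0,0,0.2,0,0,0]]' | grep -E 'pos|wrist|ori'; python3 chk.py 20 pics/c5.png; python3 meas.py | head -1
python3 - <<'E'
from h import *
S=cam('scene')
for z in(22,26,30,34,38):print(z,proj(*S[1:],[466.3,312.3,z]).round(1),'rimfront mouth',proj(*S[1:],[469.7,318.4,z]).round(1))
print(S[0].max(2)[180:206,170:184:2])
E
```

```text
position: [355.1, 254.4, 207.0]
orientation: [-2.224, -0.676, -1.565]
wrist_force: [-0.9, 7.2, 25.3]
q [ 0.6   0.71  2.38  3.14  1.17 -1.57] mouth [483.  340.5  23. ] b [ 0.005  0.002 -1.   ] F [-0.8799875   7.18661818 25.28468133] M [ 2.72680071 -2.80329183  0.83609333] t 22.525
shift [-0.11 -0.15 -0.22] turn [-0.1  0.3  0. ]
discs [172.16216216 130.5990991 ] 222 [192.41033435 219.41945289] 329 base [482.70752809 338.88183312 224.17576385]
22 [179.1 201. ] rimfront mouth [178.9 199.2]
26 [179.  199.8] rimfront mouth [178.8 198.1]
30 [178.8 198.7] rimfront mouth [178.6 196.9]
34 [178.7 197.6] rimfront mouth [178.5 195.8]
38 [178.6 196.5] rimfront mouth [178.4 194.7]
[[ 60  57  51  42  32  34  37]
 [ 56  63  64  59  53  40  37]
 [ 72  59  63  63  62  46  35]
 [ 88  69  58  60  58  55  34]
 [ 84  91  91  83  88  88  37]
 [ 73  93 102  98  98  92  61]
 [ 86  86  89  92  87  81  81]
 [ 91  95  91  84  83  88  88]
 [ 81  94  93  93  91  86  80]
 [ 83  88  98  97  99  90  78]
 [ 90  92  93  92  92  86  91]
 [108  87  96  99  91  87  85]
 [128  80  91  92  88  86  74]
 [137 112  81  83  82  78  87]
 [140 137 117 100 101 110 127]
 [131 139 138 130 131 136 140]
 [130 132 140 143 142 137 115]
 [135 134 107 120 118  96  74]
 [141 125  80  67  65  56  97]
 [131 129 124 104  89 120 129]
 [130 139 140 137 131 133 143]
 [138 138 139 126 146 128 131]
 [138 138 127 140 131 135 131]
 [137 148 129 140 131 138 139]
 [146 138 137 134 139 139 139]
 [139 131 138 139 138 138 138]]
```

Run:
```python
from h import *
S=cam('scene')
for f,B in(('c1',(482.2,336.7,388.8)),('c2',None),('c5',(482.7,338.9,224.2))):
    i=cv2.imread(f'pics/{f}.png')[:,:400];g=cv2.resize(i,(100,150),interpolation=cv2.INTER_AREA).max(2)
    if B: 
        p=proj(*S[1:],[B[0]-11.2,B[1]-20.1,B[2]-190]);print(f,'expected rim front',p)
        u=int(round(p[0]))-110;v=int(p[1])-60;print(range(v-6+60,v+6+60),g[v-6:v+6,u-3:u+4])
```

```text
c1 expected rim front [173.92164329 145.28291723]
range(139, 151) [[ 94  94  92  87  83  83  83]
 [ 92  94  94  90  85  86  86]
 [ 89  90  91  87  84  85  79]
 [ 83  82  81  79  78  74  71]
 [ 82  81  80  80  77  78 100]
 [112 114 113 113 122 148 168]
 [165 172 172 170 171 178 183]
 [182 193 192 191 184 177 178]
 [172 191 192 187 173 163 173]
 [154 179 189 184 168 158 168]
 [143 161 180 182 171 172 178]
 [125 132 162 183 175 176 185]]
c5 expected rim front [178.99960021 195.39513447]
range(189, 201) [[ 97  97  98  94  90  87  81]
 [ 93  92  92  89  87  90  90]
 [ 97  93  90  89  86  86  85]
 [ 92  89  87  86  84  80  74]
 [ 84  83  83  82  80  82  89]
 [101 101 101 101 109 121 126]
 [129 130 130 131 136 141 138]
 [142 142 142 141 135 126 114]
 [118 117 116 110  95  81  78]
 [ 70  70  68  60  62  70  97]
 [102  91  90  99 116 121 128]
 [134 129 129 128 133 144 142]]
```

```bash
python3 -m handwheel '[[-0.05,-0.05,0,0,0,0],[-0.1,-0.1,0,0,0,0],[-0.15,-0.15,0,0,0,0],[-0.2,-0.2,0,0,0,0],[-0.2,-0.2,0,0,0,0]]' | grep -E 'pos|wrist'; python3 meas.py | head -2; python3 -m handwheel '[[-0.05,0.05,0,0,0,0],[-0.1,0.1,0,0,0,0],[0,0,0,0,0,0],[0.1,-0.1,0,0,0,0],[0,0,0,0,0,0]]' | grep -E 'pos|wrist'; python3 meas.py | head -2
```

```text
position: [353.3, 252.9, 206.7]
wrist_force: [0.4, 10.2, 22.5]
discs [171.72807018 131.36403509] 228 [193.375 220.375] 328 base [480.04201222 336.28979957 224.54901172]
pred base [480.25659398 338.53499143 212.67359466] proj [171.6946158  134.96833566] [193.18939758 220.73560024] mouth px [178.17845315 193.08127824] [201.8221096 226.9016138]
position: [353.1, 252.7, 206.6]
wrist_force: [2.1, 8.3, 22.4]
discs [171.59030837 131.43171806] 227 [193.45783133 220.45783133] 332 base [479.70447044 336.11821602 224.61137888]
pred base [480.05881314 338.40464666 212.53842247] proj [171.6595427 135.06841  ] [193.2432957  220.81605744] mouth px [178.12490175 193.20065564] [201.8812324  227.00208634]
```

```bash
python3 -m handwheel '[[0.05,0.05,0.1,0,0,0],[0.1,0.1,0.2,0,0,0],[0.1,0.1,0.3,0,0,0],[0.1,0.1,0.35,0,0,0],[0.1,0.1,0.35,0,0,0]]' | grep -E 'pos|wrist'; python3 chk.py 20 pics/c6.png; python3 meas.py | head -1;  python3 -m handwheel '[[0,0,0,0,0,0],[0,0,0,0,0,0],[0,0,0,0,0,0],[0,0,0,0,0,0],[0,0,0,0,0,0]]' 40; python3 meas.py | head -1
```

```text
position: [353.0, 252.7, 208.3]
wrist_force: [1.0, 7.0, 9.5]
q [ 0.59  0.71  2.38  3.14  1.16 -1.57] mouth [479.2 337.6  22.6] b [-0.004 -0.004 -1.   ] F [0.98913676 6.98052773 9.5295123 ] M [ 1.53267458 -0.86982766  0.77231655] t 24.9
shift [ 0.1   0.03 -0.35] turn [ 0.2 -0.3  0. ]
discs [171.55172414 131.73275862] 232 [193.70392749 220.73413897] 331 base [479.06809569 335.45445761 224.36847145]
t: 25.72
position: [351.2, 251.1, 206.7]
orientation: [-2.245, -0.68, -1.544]
wrist_force: [0.4, 0.2, 0.4]
opening: 74.3
grasp_force: 0.0
discs [170.91629956 130.90748899] 227 [192.27134146 220.50914634] 328 base [479.64152076 339.18589977 224.46178527]
```

```bash
python3 -m handwheel '[[0,0,0,0,0,0],[0,0,0,0,0,0],[-0.8,-0.5,0.35,0,0,0],[-1.6,-1,0.7,0,0,0],[-2.4,-1.6,1,0,0,0]]' 0 | grep -E 'pos|wrist|open'; python3 -m handwheel '[[-1.5,-1,0.7,0,0,0],[-3.1,-2.1,1.4,0,0,0],[-4.7,-3.1,2,0,0,0],[-6.2,-4.1,2.7,0,0,0],[-7,-4.7,3,0,0,0]]' | grep -E 'pos|wrist|open'; python3 chk.py 20 pics/c7.png;python3 meas.py | head -1
python3 - <<'E'
import cv2
i=cv2.imread('pics/c7.png')[:,:400];print(cv2.resize(i,(100,150),interpolation=cv2.INTER_AREA).max(2)[128:142,54:84:2])
E
```

```text
position: [326.4, 234.8, 217.2]
wrist_force: [0.4, 0.4, -0.0]
opening: 88.1
position: [274.4, 201.7, 245.9]
wrist_force: [0.8, -0.1, -0.2]
opening: 87.9
q [ 0.6   0.62  2.58  3.15  1.26 -1.57] mouth [398.7 284.9  58.2] b [-0.016 -0.011 -1.   ] F [ 0.84528235 -0.12313166 -0.1868936 ] M [-0.24066062  0.40989167 -0.01963732] t 27.075
shift [ 7.94  5.15 -4.11] turn [ 0.7 -0.9  0. ]
discs [170.91629956 130.90748899] 227 [192.34153846 220.44615385] 325 base [479.69982805 339.05381142 224.52545589]
[[ 34  36  35  35  36  23  45  93  85  88  77 115 195 197 197]
 [ 35  36  36  36  35  21  44 102  89  86  72 101 175 197 197]
 [ 35  36  35  34  35  22  44  94  87  89  68 114 151 190 195]
 [ 37  37  35  35  35  22  45  92  85  84  73 132 147 180 164]
 [ 37  36  35  60  42  23  51  89  84  74 106 139 133 176 174]
 [ 37  36  36  60  55  24  53  84  79  89 134 127 147 190 197]
 [ 39  38  35  49  54  27  52  94  97 125 137 117 150 198 197]
 [ 39  38  38  43  41  27  78 126 129 138 122 128 136 198 197]
 [ 40  42  61  37  36  30 118 142 134 113 111 138 137 190 194]
 [ 43  43  67  39  36  34 114 115  95  79 126 137 157 182 161]
 [ 44  44  53  40  39  34  74  68  63  96 139 139 152 172 173]
 [ 42  43  43  43  39  40 105  90 114 128 142 137 137 184 197]
 [ 61  42  41  43  37  89 136 129 133 140 133 135 157 197 197]
 [140  86  51  43  75 130 128 142 129 132 132 136 171 198 197]]
```

```bash
python3 -c "
from bench import bot
print(bot.sign_off())"
```

```text
the job is handed in; nothing more can be done
None
```

The bottle is upside down on the sprung post, released and handed in at about 27 s; the job gave no verdict. The push hit a firm stop that I read as the collar: at about 39 N it moved no further. The camera could not confirm rim-to-collar contact to within a few millimetres. The last camera measurement put its base within about 1.5 mm of the post's axis. I planned around the glass and the mug and felt no contact with them, but I did not check their positions again at the end.

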